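# Hold a steel plate between the open vise jaws, scribed line level with the jaw tops

## Task

Take the plain full-width steel plate with the scribed line by its top edge, slide it straight up out of the slotted wooden rack, carry it over the tools on the bench and lower it between the open jaws of the bench vise, without knocking the vise or disturbing the other two plates, the drill or the file. Finish while still holding it there, still and upright, parallel to the jaws, about midway between them and centred along their length, with the scribed line level with the tops of the jaws and the plate touching no part of the vise, so that your workmate can wind the jaws shut on it for sawing. Do not let go.

Things in the scene. Friction and masses are not known exactly. Their poses are not given: they have to be found in the camera images.
- plate: the plate to take: plain rectangular bright steel, 8 mm thick (its x), 100 wide (y), 80 tall (z), about 0.5 kg, same both ways round. Origin: middle of its lower edge, z up. A thin dark scribed line runs across both faces 42 mm above the lower edge. It stands on edge in a rack slot, upright within 4 degrees, its upper 47 mm free: pinch it from above across its thickness, near the top edge.
- plate_line (a point): point in the middle of the plate's thickness and width at the height of the scribed line, 42 mm above the plate's lower edge and 38 mm below its top edge; axes as the plate
- narrow_plate: another steel plate in the rack, to be left alone: 8 mm thick (x), only 55 wide (y), 80 tall, no line. Origin: middle of its lower edge
- notched_plate: another steel plate in the rack, to be left alone: 8 mm thick (x), 100 wide (y), 80 tall, with a 40 mm wide, 28 mm deep rectangular notch in the middle of its top edge, no line. Origin: middle of its lower edge
- rack: fixed beech block 220 long (x), 90 wide (y), 45 high, origin at the centre of its underside. Four slots run across it along y, open at the top and both ends, 10 mm wide, 33 deep (floor 12 mm up), at x = -75, -25, 25, 75 mm. The plates stand in the last three in any order, their wide faces square to the rack's x.
- vise: fixed iron bench vise, jaws 110 mm long along its y. Origin: on the bench under the swivel axis. The fixed jaw's face is at x = 45 mm; the moving jaw faces it from further out along +x, 34 to 48 mm off; the T-handle is beyond, out to x = 191 mm, 95 high. 55 mm below the jaw tops a 48 mm wide slide bar crosses the gap: with the line level with the tops the plate hangs 13 mm over it.
- fixed_jaw (a point): middle of the top edge of the fixed jaw's face, 145 mm above the bench; axes as the vise (x across the gap towards the moving jaw, y along the jaws, z up)
- moving_jaw (a point): middle of the top edge of the moving jaw's face, 145 mm above the bench; axes as the vise; the gap lies on its -x side. The jaw is held by its screw and does not yield.
- drill: cordless drill standing on its battery, to be left alone: 176 mm tall, 62 wide (y), 165 long (x: from -62 to 103 mm), about 1.1 kg. Origin: centre of the underside
- file: flat file with a wooden handle lying on the bench, to be left alone: 270 mm long (x: handle end at -112, tip at 155), 22 wide, 22 high. Origin: on the bench under where blade and handle meet
Mind the look-alikes: they are no part of the job. There is more than one size of the rack; the one meant has the size given above.

How it is judged (in metres and radians):
On the way:
1. the plate has been slid up clear of the rack, upright, in the fingers (z of plate in the frame of rack above 0.05 m and angle between plate's own z axis and vertical below 0.3 rad and contact force between the fingers and plate above 1 N), for 0.1 s.
At the end, for the whole second after the job is handed in: Plate held still in the fingers between the jaws, touching nothing of the vise: 7 mm or more clear of each jaw (mid-plane 11 mm), within 12 mm of the jaws' middle lengthwise, line within 5 mm of the jaw tops' height, parallel within 0.09 rad, upright within 0.08 rad (x of plate_line in the frame of fixed_jaw above 0.011 m and x of plate_line in the frame of moving_jaw below -0.011 m and y of plate_line in the frame of fixed_jaw between -0.012 and 0.012 m and z of plate_line in the frame of fixed_jaw between -0.005 and 0.005 m and angle between the x axis of plate and the x axis of vise, either way round below 0.09 rad and angle between plate's own z axis and vertical below 0.08 rad and contact force between plate and vise below 0.1 N and contact force between plate and rack below 0.1 N and contact force between the fingers and plate above 1 N and linear speed of plate below 0.02 m/s and angular speed of plate below 0.15 rad/s); the arm keeps its last pose, push and grip.
It fails at once if another plate, the drill or the file was disturbed (moved more than 20 mm) (distance of any of narrow_plate, notched_plate, drill, file from where it was at the start of the episode above 0.02 m).
It fails at once if the vise was knocked (more than 10 N) (contact force between any of plate, the fingers, the arm and vise above 10 N).
It also fails if it takes over 51 s, if anything falls off the work surface, if the arm or the gripper's body presses on something with over 40 N, if the wrist force passes 120 N, or if a joint passes its speed limit or range.

## Robot

A 6-joint arm with a two-finger parallel gripper is mounted at the origin on the work surface. World frame = base frame: x ahead of the robot, y to its left, z up, the work surface at z = 0. Lengths are in mm, angles in rad, forces in N, time in s.
With the tool pointing down it reaches from about 350 to 775 mm from the base axis. Payload 7.3 kg.
Tool frame: the origin (TCP) lies midway between the tips of the shut fingers; the grasp point (between the pads) lies 19 mm behind it; y points along the fingers, z is the direction in which the jaws open and shut, and the axes are right-handed (so a half turn about y gives the same grasp; the last joint's range is limited). The gripper opens to 92 mm and grips with 3 to 60 N. Pads are 19 mm wide; open, the fingers measure 130 mm over their backs; the gripper's body (75 mm by 190 mm) begins 47 mm behind the grasp point.
Start: joints at [-1.471, 0.342, 1.524, -0, 1.275, -0.146], TCP at [127.771, -509.234, 226.741] pointing down, gripper open.
Joint ranges: [-2.53, 2.53], [-0.77, 2.02], [0.04, 2.7], [-1, 4.14], [0.28, 2.66], [-3.11, 3.11]. Speed limits (rad/s): [2.57, 2.57, 3.14, 3.14, 3.14, 3.14].

## Interface

Orientations are given as [roll, pitch, yaw] about the fixed x, y, z axes, in that order (R = Rz(yaw) Ry(pitch) Rx(roll)).
In Python, from plant import get_obs, optics, order gives the robot as it stands. The module is installed in compiled form; this text tells all that it offers.
- The arm moves only by the tool send_rows, never from a script. Its argument "commands" is a list of rows, each a list of 5 numbers: the opening, from 0 (shut) to 1 (fully open), then the shift along the tool's x, y, z in m, then the turn about the tool's y in degrees. In form: [[fingers, dx, dy, dz, turn], ...]. A call has 1 to 20 rows; each row is the pose to reach, as a shift and turn from the pose commanded when the call began, along the tool's axes at that moment; what a row does not reach only later rows make up. A row lasts 1/12 s, in which the tool goes at most 41.7 mm and 7.16 degrees, less where a joint would pass 70% of its speed; a pose out of reach is approached as far as the arm can. A call with a gripper value outside its range is refused whole. The fingers move at their own pace and stop on an object; "squeeze" is the grip in N (left out, the last holds). Time passes only in rows, so rows that repeat a pose let the fingers close. It gives the time, the measured TCP pose, the force and the opening at its end, in the units of the state.
- get_obs(): the state, without advancing time (a new reading comes with each control period).
- optics.get_image(name): name is "scene" or "top" or "wrist"; returns the picture (480x640x3 uint8, blue, green, red); there is no depth.
- optics.camera_model(name): a dict with "K" (3x3 intrinsics, pixels), "R" (3x3) and "t" (3): a world point X has camera coordinates R X + t. Camera axes: x right, y down, z forward; pixel columns grow to the right and rows downward; lengths in mm; the calibration is good to about 2 mm. A picture is of the moment at which its call begins: read the wrist's pose just before it. camera_model takes no time and is no camera call; for the wrist camera it gives the pose at the moment of the call.
- order.finish_job(): hands the job in, once; it reports no verdict.
The state is a dict: "time_s": time; "joint_positions": joint angles; "qd": joint speeds; "tau": joint torques, N m; "tool_pos": TCP position; "orientation": TCP orientation; "wrist_force": force on the tool from outside, world axes, zero at the start; "moment": the same for the moment, N m; "finger_gap": opening from 0.0 (shut) to 1.0 (fully open).
Only numpy, scipy, OpenCV 4.12 (cv2) and the standard library are available. Lean on these libraries where they do the work, as an engineer would, in place of code of your own. Each camera call takes 0.05 s, during which the arm holds its last target. There are 200 camera calls.

## Working session

There is one attempt and no reset: what is moved stays moved. The work goes in short steps, Python scripts to look and compute and a tool call to move; the robot and the scene stay as the last step left them, time stands still between calls to the robot, and variables do not carry over. Pictures are saved under pics/ and viewed, about 8 in all and at most 12, crops included, and the job is handed in when it is done.

Besides the shell and the picture viewer there is one more tool, called after "Request:" as a command line: name --pt "numbers of a row" for each row, then --argument value for the rest. send_rows: Moves the arm, as the interface text tells. Its arguments: {"type":"object","properties":{"commands":{"type":"array","items":{"type":"array","items":{"type":"number"}}},"squeeze":{"type":"number"}},"required":["commands"]}

```bash
mkdir -p pics
python3 - <<'E'
from plant import get_obs, optics
import cv2, json, numpy as np
o=get_obs(); print({k:np.round(o[k],3).tolist() for k in ("time_s","tool_pos","orientation","wrist_force","finger_gap")})
for n in("scene","top"):
    cv2.imwrite(f"pics/{n}0.png",optics.get_image(n))
for n in("scene","top","wrist"):
    m=optics.camera_model(n); print(n,np.round(m["K"],1).tolist(),np.round(m["R"],3).tolist(),np.round(m["t"],1).tolist())
E
```

```text
{'time_s': 0.0, 'tool_pos': [127.744, -508.808, 226.06], 'orientation': [-1.572, 0.0, -2.896], 'wrist_force': [-0.378, -0.22, -0.462], 'finger_gap': 0.999}
scene [[567.8, 0.0, 304.3], [0.0, 567.8, 241.8], [0.0, 0.0, 1.0]] [[-0.93, 0.367, -0.021], [0.266, 0.632, -0.728], [-0.254, -0.683, -0.685]] [378.2, -69.7, 1543.6]
top [[448.1, 0.0, 314.7], [0.0, 448.1, 237.0], [0.0, 0.0, 1.0]] [[0.03, -1.0, -0.003], [-0.98, -0.029, -0.198], [0.198, 0.009, -0.98]] [78.2, 463.9, 1229.1]
wrist [[418.2, 0.0, 316.3], [0.0, 418.2, 240.7], [0.0, 0.0, 1.0]] [[0.244, -0.97, -0.001], [-0.937, -0.236, 0.257], [-0.25, -0.062, -0.966]] [-525.5, -31.2, 389.2]
```

View pics/scene0.png

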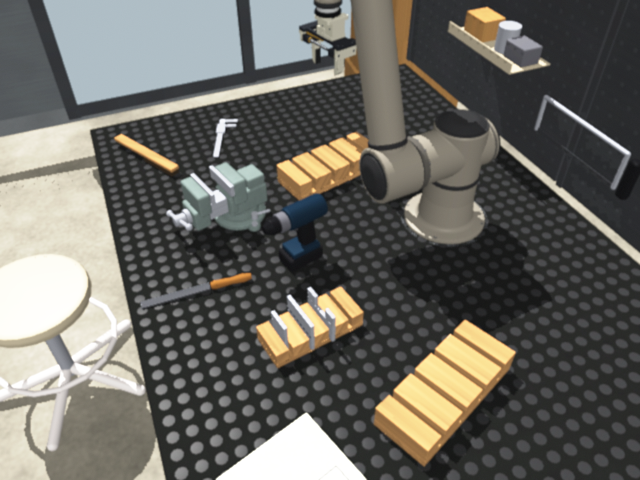

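View pics/top0.png

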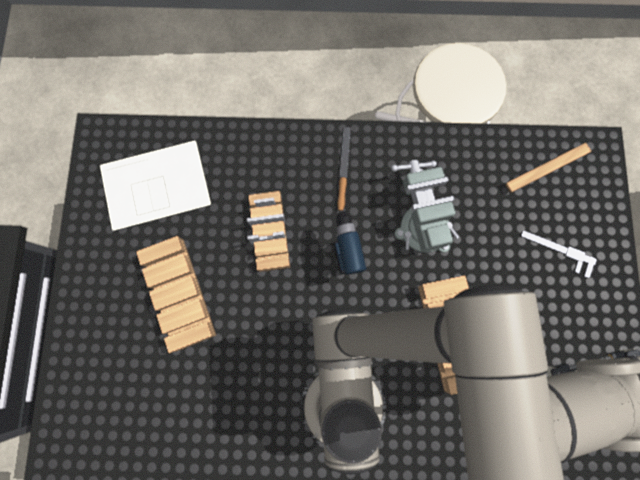

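Scene: the small rack with plates is at about (310,325) in scene and (268,230) in top. The look-alike racks are at scene (445,390) and (325,165), and at top (175,295) and (445,335). The vise is at top (428,205), the drill at (348,245) and the file at (344,170). Next I crop both views around the rack and the vise.

```bash
cat > h.py <<'E'
import numpy as np, cv2
from plant import get_obs, optics
def ray(m,uv,z):
    R=np.array(m["R"]);t=np.array(m["t"]);c=-R.T@t
    d=R.T@np.linalg.solve(np.array(m["K"]),[uv[0],uv[1],1.])
    return c+d*(z-c[2])/d[2]
def proj(m,X):
    x=(np.array(m["R"])@np.atleast_2d(X).T).T+np.array(m["t"]); x=x@np.array(m["K"]).T
    return x[:,:2]/x[:,2:]
E
python3 - <<'E'
from h import *
s=cv2.imread("pics/scene0.png");t=cv2.imread("pics/top0.png")
a=cv2.resize(s[280:370,245:375],None,fx=4,fy=4,interpolation=cv2.INTER_CUBIC)[:, :400*1+120]
b=cv2.resize(t[180:280,235:305],None,fx=4,fy=4,interpolation=cv2.INTER_CUBIC)
c=cv2.resize(t[150:262,385:465],None,fx=5,fy=5,interpolation=cv2.INTER_CUBIC)[:560]
W=np.zeros((600,800,3),np.uint8)
a=cv2.resize(s[280:370,245:375],None,fx=3,fy=3,interpolation=cv2.INTER_CUBIC);W[:270,:390]=a
b=cv2.resize(t[185:275,240:300],None,fx=3.6,fy=3.6,interpolation=cv2.INTER_CUBIC);W[275:275+b.shape[0],:b.shape[1]]=b
W[:c.shape[0],400:400+c.shape[1]]=c
cv2.imwrite("pics/crop1.png",W)
m=optics.camera_model("top")
for n,uv,z in[("rack tl",(249,194),45),("rack tr",(280,192),45),("rack bl",(257,270),45),("rack br",(289,266),45),("fixedjaw",(435,211),145),("movjaw",(428,180),145),("drill",(348,230),170),("filejoint",(341,180),10)]:
    print(n,ray(m,uv,z).round())
E
```

```text
rack tl [584. 287.  45.]
rack tr [592. 197.  45.]
rack bl [362. 251.  45.]
rack br [376. 162.  45.]
fixedjaw [ 521. -226.  145.]
movjaw [ 607. -209.  145.]
drill [457.   6. 170.]
filejoint [646.  19.  10.]
```

View pics/crop1.png

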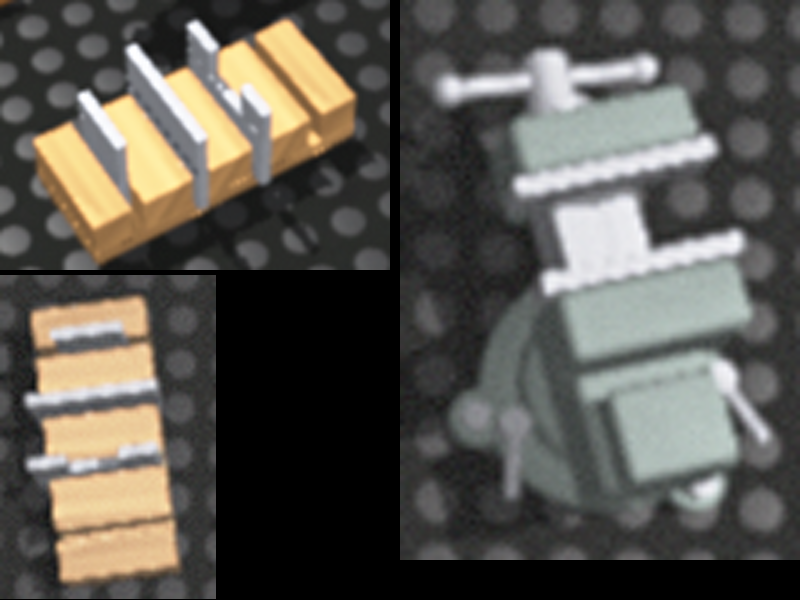

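The crop shows three plates. The narrow one is outermost at crop (87,335), the plain full-width one is in the middle at (93,395), and the notched one is nearest the robot at (95,460). I take the middle one. The jaw strips of the vise are also clear enough to measure.

Run:
```python
from h import *
m=optics.camera_model("top")
B=lambda x,y:(240+x/3.6,185+(y-275)/3.6)
C=lambda x,y:(385+(x-400)/5,150+y/5)
f=[ray(m,C(*p),145)for p in[(543,273),(742,234)]]; g=[ray(m,C(*p),145)for p in[(519,194),(716,156)]]
p=[ray(m,B(*q),92)for q in[(27,398),(157,386)]]
for n,e in(("fixed",f),("moving",g),("plate",p)):
    d=e[0]-e[1]; print(n,e[0].round(),e[1].round(),"mid",((e[0]+e[1])/2).round(1),"len",np.linalg.norm(d).round(1),"normal deg",np.degrees(np.arctan2(-d[0],d[1])).round(1))
w=optics.camera_model("wrist");R=np.array(w["R"]);c=-R.T@np.array(w["t"])
o=get_obs();y=o["orientation"][2];T=np.array([[np.cos(y),np.sin(y),0],[0,0,-1],[-np.sin(y),np.cos(y),0]])
print("cam in tool",(T@(c-o["tool_pos"])).round(1),"R cam axes in tool",(T@R.T).round(3).tolist())
```

```text
fixed [ 537. -169.  145.] [ 562. -276.  145.] mid [ 549.6 -222.3  145. ] len 109.2 normal deg 13.1
moving [ 581. -157.  145.] [ 605. -263.  145.] mid [ 592.9 -209.9  145. ] len 108.8 normal deg 13.0
plate [497. 279.  92.] [509. 180.  92.] mid [503.3 229.3  92. ] len 100.3 normal deg 7.1
cam in tool [ -70.4 -157.3    1.3] R cam axes in tool [[-0.001, 0.966, 0.257], [0.001, -0.257, 0.966], [1.0, 0.001, -0.001]]
```

Jaw length reads 109 (should be 110), plate width 100 (100) and gap about 44.5, so all are consistent. I move above the vise for a close look.

Request:
send_rows --pt "0.35 -0.04 -0.02 -0.014 -7" --pt "0.35 -0.08 -0.04 -0.028 -14" --pt "0.35 -0.12 -0.06 -0.042 -21" --pt "0.35 -0.16 -0.074 -0.056 -28" --pt "0.35 -0.2 -0.074 -0.07 -35" --pt "0.35 -0.24 -0.074 -0.084 -42" --pt "0.35 -0.28 -0.074 -0.098 -49" --pt "0.35 -0.32 -0.074 -0.112 -56" --pt "0.35 -0.36 -0.074 -0.126 -63" --pt "0.35 -0.4 -0.074 -0.14 -70" --pt "0.35 -0.44 -0.074 -0.154 -77" --pt "0.35 -0.48 -0.074 -0.168 -84" --pt "0.35 -0.501 -0.074 -0.176 -89" --pt "0.35 -0.501 -0.074 -0.176 -89" --pt "0.35 -0.501 -0.074 -0.176 -89" --pt "0.35 -0.501 -0.074 -0.176 -89" --pt "0.35 -0.501 -0.074 -0.176 -89"

```text
time_s: 1.52
tool_pos: [569.9, -217.5, 300.6]
orientation: [-1.572, -0.0, -1.344]
wrist_force: [-0.9, 0.1, 0.6]
finger_gap: 0.351
```

Run:
```python
from h import *
import pickle
o=get_obs();print(np.round(o["tool_pos"],1),np.round(o["orientation"],3),o["finger_gap"],o["time_s"],np.round(o["joint_positions"],2))
m=optics.camera_model("wrist");i=optics.get_image("wrist");cv2.imwrite("pics/vise.png",i);pickle.dump((m,o),open("vise.pkl","wb"))
```

```text
[ 569.9 -217.5  300.6] [-1.572 -0.    -1.344] 0.3507117679304792 1.5167 [-0.49  0.47  1.13 -0.    1.54 -0.72]
```

View pics/vise.png

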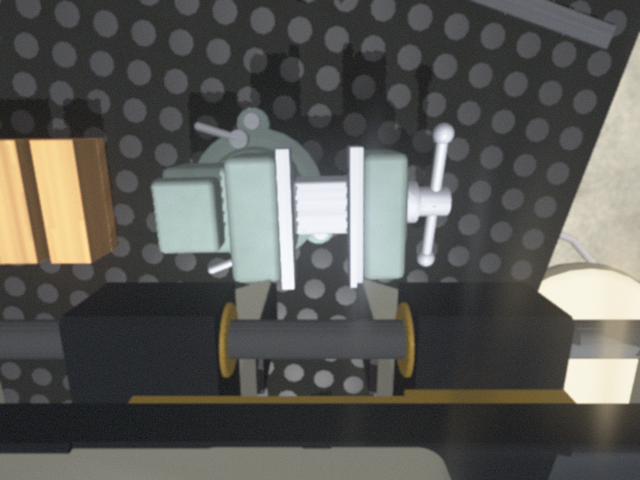

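The vise jaws are clear: the fixed strip is at columns 276–295 and the moving strip at 349–363, both over rows 148–289. I fit the edges by intensity.

Run:
```python
from h import *
import pickle
m,o=pickle.load(open("vise.pkl","rb"));g=cv2.cvtColor(cv2.imread("pics/vise.png"),cv2.COLOR_BGR2GRAY).astype(int)
for r in(145,148,152,165,240,255,270,282,286,290): print(r,g[r,270:302].tolist(),"|",g[r,342:368].tolist())
```

```text
145 [122, 120, 119, 123, 117, 120, 120, 119, 120, 123, 121, 118, 119, 116, 120, 115, 118, 117, 119, 116, 111, 116, 113, 116, 114, 116, 111, 113, 109, 102, 94, 78] | [50, 55, 52, 51, 54, 67, 73, 79, 80, 78, 78, 80, 82, 90, 87, 90, 83, 77, 75, 70, 67, 66, 65, 62, 69, 68]
148 [113, 117, 117, 118, 119, 128, 137, 140, 138, 138, 138, 139, 137, 137, 143, 143, 143, 141, 128, 115, 106, 109, 107, 118, 117, 110, 115, 114, 113, 115, 115, 110] | [56, 56, 64, 64, 74, 86, 102, 139, 189, 226, 228, 229, 227, 228, 228, 227, 227, 223, 225, 225, 206, 156, 98, 67, 67, 72]
152 [95, 92, 89, 92, 113, 175, 227, 238, 238, 237, 238, 238, 238, 237, 236, 236, 235, 232, 206, 142, 101, 99, 113, 115, 114, 114, 113, 113, 116, 114, 118, 118] | [70, 71, 76, 69, 79, 91, 107, 146, 206, 235, 239, 237, 237, 237, 238, 237, 233, 234, 234, 234, 223, 177, 124, 95, 97, 99]
165 [178, 171, 165, 156, 141, 149, 199, 234, 238, 237, 237, 237, 240, 239, 237, 236, 236, 236, 230, 190, 133, 102, 93, 89, 93, 96, 110, 120, 122, 118, 123, 122] | [73, 74, 74, 75, 76, 94, 106, 148, 206, 236, 241, 239, 238, 237, 238, 236, 234, 234, 233, 232, 
[... 1040 characters left out ...]
 66, 72, 69, 67] | [74, 70, 74, 78, 78, 81, 83, 118, 182, 235, 245, 246, 245, 243, 235, 220, 206, 205, 202, 193, 172, 148, 144, 144, 147, 145]
286 [76, 54, 55, 55, 50, 64, 91, 116, 125, 128, 134, 165, 224, 248, 250, 250, 251, 250, 249, 248, 249, 250, 251, 244, 189, 113, 71, 68, 65, 70, 65, 67] | [92, 96, 106, 105, 108, 103, 106, 127, 172, 230, 240, 239, 241, 234, 211, 144, 103, 97, 102, 100, 106, 117, 132, 136, 142, 139]
290 [55, 48, 47, 54, 50, 49, 75, 97, 107, 114, 121, 126, 136, 151, 153, 149, 142, 133, 118, 114, 106, 108, 102, 99, 77, 63, 64, 68, 70, 66, 68, 64] | [124, 124, 119, 120, 127, 120, 124, 120, 123, 123, 125, 117, 111, 104, 97, 92, 95, 98, 100, 98, 103, 102, 111, 124, 131, 138]
```

Run:
```python
from h import *
import pickle
m,o=pickle.load(open("vise.pkl","rb"))
f=[ray(m,p,145)for p in[(288.6,148.5),(294.6,289)]]; g=[ray(m,p,145)for p in[(349.7,147.5),(350,288)]]
for n,e in(("fixed",f),("moving",g)):
    d=e[1]-e[0]; print(n,e[0].round(),e[1].round(),"mid",((e[0]+e[1])/2).round(1),"len",np.linalg.norm(d).round(1),"normal deg",np.degrees(np.arctan2(-d[0],d[1])).round(1))
```

```text
fixed [ 539. -169.  145.] [ 567. -275.  145.] mid [ 553.  -221.9  145. ] len 109.7 normal deg -165.4
moving [ 583. -158.  145.] [ 610. -264.  145.] mid [ 596.2 -211.1  145. ] len 109.5 normal deg -165.7
```

The close view agrees with the top view to 3 mm and 1.4°: centre about (574,-216), normal 14°, gap 44.5. Now to the rack.

Request:
send_rows --pt "0.35 -0.04 0 0.004 6" --pt "0.35 -0.08 0 0.007 6" --pt "0.35 -0.12 0 0.01 6" --pt "0.35 -0.16 0 0.013 6" --pt "0.35 -0.2 0 0.016 6" --pt "0.35 -0.24 0 0.019 6" --pt "0.35 -0.28 0 0.022 6" --pt "0.35 -0.32 0 0.025 6" --pt "0.35 -0.355 0.015 0.028 6" --pt "0.35 -0.39 0.035 0.031 6" --pt "0.35 -0.42 0.05 0.033 6" --pt "0.35 -0.45 0.065 0.035 6" --pt "0.35 -0.45 0.065 0.035 6" --pt "0.35 -0.45 0.065 0.035 6" --pt "0.35 -0.45 0.065 0.035 6"

```text
time_s: 2.82
tool_pos: [503.5, 228.3, 236.4]
orientation: [-1.57, -0.001, -1.448]
wrist_force: [0.3, -0.7, 0.1]
finger_gap: 0.349
```

Run:
```python
from h import *
import pickle
o=get_obs();print(np.round(o["tool_pos"],1),np.round(o["orientation"],3),o["finger_gap"],o["time_s"],np.round(o["joint_positions"],2))
m=optics.camera_model("wrist");i=optics.get_image("wrist");cv2.imwrite("pics/rack.png",i);pickle.dump((m,o),open("rack.pkl","wb"))
```

```text
[503.5 228.3 236.4] [-1.570e+00 -1.000e-03 -1.448e+00] 0.34920520502647767 2.8167 [ 0.29  0.39  1.43 -0.    1.32  0.17]
```

View pics/rack.png

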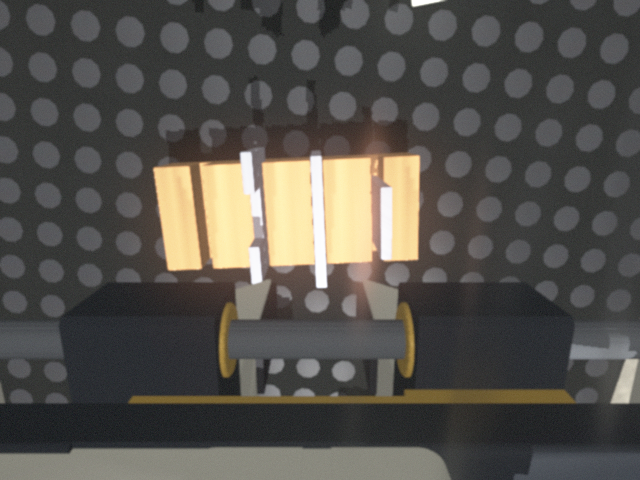

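The middle plate, full-width and without a notch, has its top edge running from (316,152) to (321,287). The notched plate is left of it at column 250 and the narrow one is right at 386.

Run:
```python
from h import *
import pickle
m,o=pickle.load(open("rack.pkl","rb"));i=cv2.imread("pics/rack.png")
k=((i[:,:,0]>175)).astype(np.uint8);k[:,:300]=0;k[:,340:]=0
n,l,s,_=cv2.connectedComponentsWithStats(k);j=1+np.argmax(s[1:,4]);print(s[j])
ys,xs=np.where(l==j);print([(r,xs[ys==r].min(),xs[ys==r].max()) for r in range(ys.min(),ys.max()+1,12)])
r=cv2.minAreaRect(np.stack([xs,ys],1).astype(np.float32));print(r)
b=cv2.boxPoints(r);b=b[np.argsort(b[:,1])];P=np.array([ray(m,(b[0]+b[1])/2,92),ray(m,(b[2]+b[3])/2,92)])
d=P[0]-P[1];print(P.round(1),"mid",P.mean(0).round(1),"len",np.linalg.norm(d),"w",np.linalg.norm(ray(m,b[0],92)-ray(m,b[1],92)),"normal",np.degrees(np.arctan2(-d[0],d[1])))
c=P.mean(0);D=c-o["tool_pos"];y=o["orientation"][2]
print("tool z deg",np.degrees(y)+90,"move dx,dz",D[0]*np.cos(y)+D[1]*np.sin(y),-D[0]*np.sin(y)+D[1]*np.cos(y))
```

```text
[ 309  156   18  132 1600]
[(156, np.int64(311), np.int64(320)), (168, np.int64(309), np.int64(321)), (180, np.int64(311), np.int64(322)), (192, np.int64(311), np.int64(322)), (204, np.int64(312), np.int64(323)), (216, np.int64(312), np.int64(323)), (228, np.int64(313), np.int64(324)), (240, np.int64(314), np.int64(325)), (252, np.int64(313), np.int64(325)), (264, np.int64(315), np.int64(326)), (276, np.int64(315), np.int64(326))]
((318.0011901855469, 221.52377319335938), (131.56520080566406, 13.080416679382324), 87.27368927001953)
[[498.1 277.9  92. ]
 [515.  180.   92. ]] mid [506.6 229.   92. ] len 99.34368226263624 w 9.26167834033871 normal 9.792284799221093
tool z deg 7.010574651846412 move dx,dz -0.26808474930935955 3.1306659029714496
```

Request:
send_rows --pt "0.35 0 0.02 0.003 -2.5" --pt "0.35 0 0.055 0.003 -2.5" --pt "0.35 0 0.09 0.003 -2.5" --pt "0.35 0 0.12 0.003 -2.5" --pt "0.35 0 0.14 0.003 -2.5" --pt "0.35 0 0.155 0.003 -2.5" --pt "0.35 0 0.165 0.003 -2.5" --pt "0.35 0 0.172 0.003 -2.5" --pt "0.35 0 0.172 0.003 -2.5" --pt "0.35 0 0.172 0.003 -2.5" --squeeze 30

```text
time_s: 3.7
tool_pos: [506.8, 229.6, 64.5]
orientation: [-1.569, -0.0, -1.404]
wrist_force: [-0.5, 0.3, 0.5]
finger_gap: 0.355
```

Run:
```python
from h import *
import pickle
o=get_obs();print(np.round(o["tool_pos"],1),np.round(o["orientation"],3),o["finger_gap"],o["time_s"],np.round(o["wrist_force"],1))
a=optics.get_image("wrist");s=optics.get_image("scene");cv2.imwrite("pics/w2.png",a)
W=np.zeros((480,800,3),np.uint8);W[:,:400]=a[:,120:520];W[:400,400:]=cv2.resize(s[250:370,240:360],(400,400),interpolation=cv2.INTER_CUBIC)
cv2.imwrite("pics/down.png",W)
```

```text
[506.8 229.6  64.5] [-1.569 -0.    -1.404] 0.35541218540206676 3.7 [-0.5  0.3  0.5]
```

View pics/down.png

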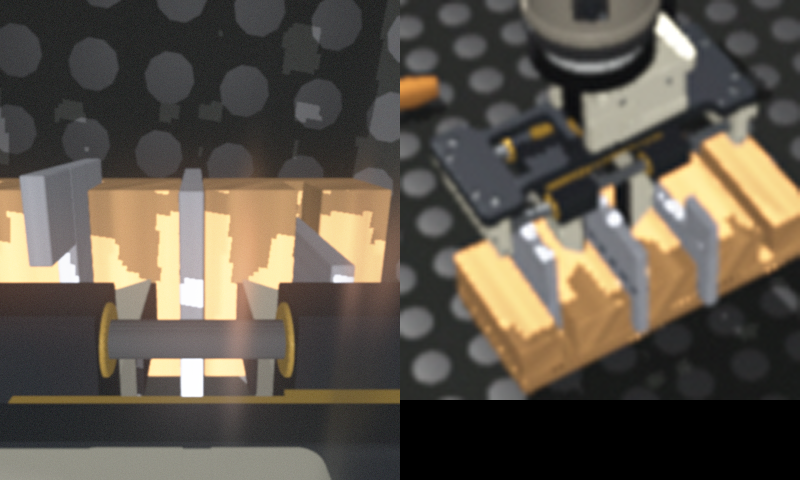

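The middle plate stands centred between the fingers, at image column about 192 of the crop with fingers at 130 and 265, and the neighbouring plates are clear. I close.

Request:
send_rows --pt "0.2 0 0 0 0" --pt "0.12 0 0 0 0" --pt "0.08 0 0 0 0" --pt "0 0 0 0 0" --pt "0 0 0 0 0" --pt "0 0 0 0 0" --pt "0 0 0 0 0" --pt "0 0 0 0 0" --squeeze 40

```text
time_s: 4.47
tool_pos: [506.0, 230.1, 63.9]
orientation: [-1.571, 0.0, -1.403]
wrist_force: [-2.3, 0.0, 4.6]
finger_gap: 0.085
```

Request:
send_rows --pt "0 0 -0.004 0 0" --pt "0 0 -0.01 0 0" --pt "0 0 -0.016 0 0" --pt "0 0 -0.022 0 0" --pt "0 0 -0.028 0 0" --pt "0 0 -0.034 0 0" --pt "0 0 -0.04 0 0" --pt "0 0 -0.048 0 0" --pt "0 0 -0.056 0 0" --pt "0 0 -0.07 0 0" --pt "0 0 -0.09 0 0" --pt "0 0 -0.115 0 0" --pt "0 0 -0.14 0 0" --pt "0 0 -0.17 0 0" --pt "0 0 -0.195 0 0" --pt "0 0 -0.21 0 0" --pt "0 0 -0.21 0 0" --pt "0 0 -0.21 0 0"

```text
time_s: 5.97
tool_pos: [506.1, 230.0, 274.2]
orientation: [-1.569, 0.0, -1.404]
wrist_force: [-0.2, 0.4, -6.1]
finger_gap: 0.081
```

Run:
```python
from h import *
import pickle
o=get_obs();print(np.round(o["tool_pos"],1),np.round(o["orientation"],3),o["finger_gap"],o["time_s"],np.round(o["wrist_force"],1))
mw=optics.camera_model("wrist");a=optics.get_image("wrist");s=optics.get_image("scene");cv2.imwrite("pics/w3.png",a);cv2.imwrite("pics/s3.png",s)
ms=optics.camera_model("scene");q=proj(ms,np.array(o["tool_pos"]))[0].astype(int);print(q)
W=np.zeros((480,800,3),np.uint8);W[:,:400]=a[:,120:520];x,y=q;W[:400,400:]=cv2.resize(s[y-60:y+60,x-60:x+60],(400,400),interpolation=cv2.INTER_CUBIC)
cv2.imwrite("pics/up.png",W);pickle.dump((mw,ms,o),open("up.pkl","wb"))
```

```text
[506.1 230.  274.2] [-1.569  0.    -1.404] 0.08091057787759073 5.9667 [-0.2  0.4 -6.1]
[296 247]
```

View pics/up.png

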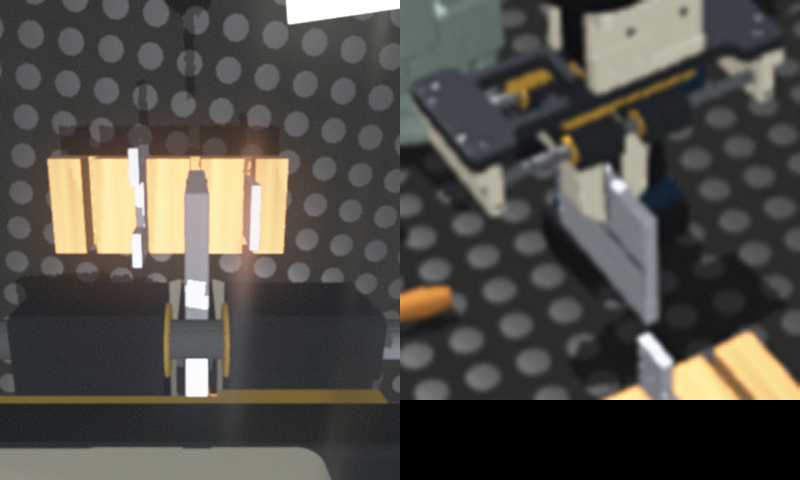

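The plate is held upright and clear of the rack. The neighbours still stand, and the scribed line is visible in the scene view. I check the grip by projecting the assumed plate into both views, overlaid in one picture.

```bash
cat >> h.py <<'E'
def plate(o,top=28.,dx=0,dz=0,tilt=0):
    # world points: top ends, line ends, bottom ends (along tool x), for both faces
    y=o["orientation"][2];X=np.array([np.cos(y),np.sin(y),0]);Z=np.array([-np.sin(y),np.cos(y),0]);out=[]
    for t in(-4,4):
        for h in(0,-38,-80):
            for w in(-50,50):
                ww=w*np.cos(tilt)-h*np.sin(tilt);hh=w*np.sin(tilt)+h*np.cos(tilt)
                out.append(np.array(o["tool_pos"])+X*(ww+dx)+Z*(t+dz)+np.array([0,0,top+hh]))
    return np.array(out)
E
python3 - <<'E'
from h import *
import pickle
mw,ms,o=pickle.load(open("up.pkl","rb"));P=plate(o)
W=np.zeros((480,800,3),np.uint8)
for k,(m,f,(x,y,w,h),s) in enumerate([(mw,"pics/w3.png",(270,130,100,120),4),(ms,"pics/s3.png",(275,225,50,60),8)]):
    q=proj(m,P);c=cv2.resize(cv2.imread(f)[y:y+h,x:x+w],None,fx=s,fy=s,interpolation=cv2.INTER_CUBIC)
    for j,p in enumerate(q): cv2.circle(c,tuple(int(v)for v in((p-[x,y]+.5)*s)),3,[(0,0,255),(0,255,0),(255,0,255)][(j%6)//2],-1)
    W[:,k*400:k*400+400]=c
cv2.imwrite("pics/ov.png",W)
E
```

```text
(no output)
```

View pics/ov.png

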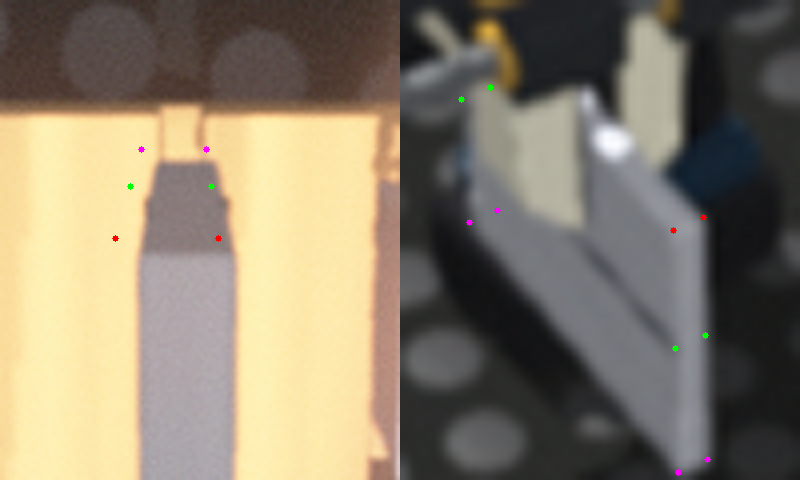

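The scene view agrees with the model to about 1 mm, line included. The wrist view shows a constant offset of about 1.5 mm, from calibration, which I carry over to the vise target. That puts the TCP target at about (572.5, -216) with a turn of -4.9°. I carry at this height, with the plate bottom at about 222, 46 mm above the drill.

Request:
send_rows --pt "0 0.008 0 0 0" --pt "0 0.025 0 0 -0.5" --pt "0 0.05 0 -0.001 -1" --pt "0 0.08 0 -0.002 -1.5" --pt "0 0.112 0 -0.002 -2" --pt "0 0.145 0 -0.003 -2.5" --pt "0 0.18 0 -0.003 -3" --pt "0 0.215 0 -0.004 -3.5" --pt "0 0.25 0 -0.005 -4" --pt "0 0.285 0 -0.005 -4.5" --pt "0 0.32 0 -0.006 -4.9" --pt "0 0.352 0 -0.007 -4.9" --pt "0 0.382 0 -0.007 -4.9" --pt "0 0.408 0 -0.008 -4.9" --pt "0 0.43 0 -0.008 -4.9" --pt "0 0.444 0 -0.0085 -4.9" --pt "0 0.451 0 -0.0085 -4.9" --pt "0 0.451 0 -0.0085 -4.9" --pt "0 0.451 0 -0.0085 -4.9" --pt "0 0.451 0 -0.0085 -4.9"

```text
time_s: 7.73
tool_pos: [572.7, -214.7, 273.6]
orientation: [-1.571, 0.001, -1.317]
wrist_force: [0.1, -0.3, -6.3]
finger_gap: 0.082
```

```bash
cat > look.py <<'E'
from h import *
import sys
def ov(name,wr,sr,P=None):
    o=get_obs();print(np.round(o["tool_pos"],1),np.round(o["orientation"],4),"toolz",np.degrees(o["orientation"][2])+90,o["finger_gap"],o["time_s"],np.round(o["wrist_force"],1))
    mw=optics.camera_model("wrist");a=optics.get_image("wrist");ms=optics.camera_model("scene");s=optics.get_image("scene")
    cv2.imwrite(f"pics/{name}_w.png",a);cv2.imwrite(f"pics/{name}_s.png",s);W=np.zeros((480,800,3),np.uint8)
    for k,(m,im,(x,y,w,h),dx,dz) in enumerate([(mw,a,wr,1.3,1.6),(ms,s,sr,1.3,0)]):
        f=400/w;q=proj(m,plate(o,dx=dx,dz=dz));c=cv2.resize(im[y:y+h,x:x+w],None,fx=f,fy=f,interpolation=cv2.INTER_CUBIC)
        for j,p in enumerate(q): cv2.circle(c,tuple(int(v)for v in((p-[x,y]+.5)*f)),2,[(0,0,255),(0,255,0),(255,0,255)][(j%6)//2],-1)
        W[:c.shape[0],k*400:k*400+400]=c[:480]
    cv2.imwrite(f"pics/{name}.png",W)
E
python3 -c "
from look import *
ov('hi',(236,120,160,192),(150,100,130,156))"
```

```text
[ 572.7 -214.7  273.6] [-1.5710e+00  8.0000e-04 -1.3167e+00] toolz 14.557074840543649 0.08201990106017418 7.7333 [ 0.1 -0.3 -6.3]
```

View pics/hi.png

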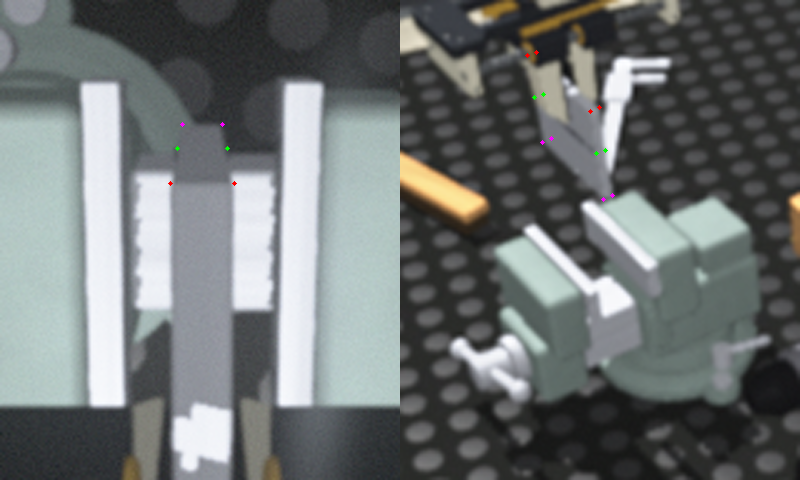

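Seen from above, the plate is centred between the jaw strips: inner edges at about 121 and 281, plate at 202. It is parallel, and in the scene view it hangs above the open gap. I lower it slowly with a 1 mm correction lengthwise.

Request:
send_rows --pt "0 0.001 0.01 0 0" --pt "0 0.001 0.025 0 0" --pt "0 0.001 0.04 0 0" --pt "0 0.001 0.05 0 0" --pt "0 0.001 0.056 0 0" --pt "0 0.001 0.062 0 0" --pt "0 0.001 0.068 0 0" --pt "0 0.001 0.074 0 0" --pt "0 0.001 0.08 0 0" --pt "0 0.001 0.085 0 0" --pt "0 0.001 0.09 0 0" --pt "0 0.001 0.095 0 0" --pt "0 0.001 0.1 0 0" --pt "0 0.001 0.105 0 0" --pt "0 0.001 0.11 0 0" --pt "0 0.001 0.113 0 0" --pt "0 0.001 0.116 0 0" --pt "0 0.001 0.119 0 0" --pt "0 0.001 0.119 0 0" --pt "0 0.001 0.119 0 0"

```text
time_s: 9.5
tool_pos: [573.0, -217.1, 154.7]
orientation: [-1.571, -0.0, -1.318]
wrist_force: [0.3, 0.0, -6.0]
finger_gap: 0.085
```

```bash
python3 -c "
from look import *
ov('lo',(236,90,160,192),(165,145,100,120))"
```

```text
[ 573.  -217.1  154.7] [-1.5709 -0.     -1.3181] toolz 14.481281927298554 0.08529007568732723 9.5 [ 0.3  0.  -6. ]
```

View pics/lo.png

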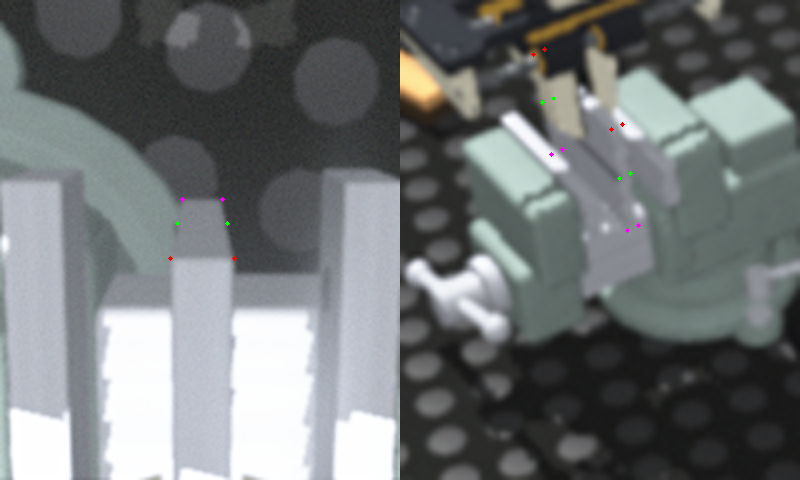

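Run:
```python
from h import *
o=get_obs();m=optics.camera_model("wrist");y=o["orientation"][2];p0=np.array(o["tool_pos"])
D=lambda u,v,z:(lambda d:(round(d[0]*np.cos(y)+d[1]*np.sin(y),1),round(-d[0]*np.sin(y)+d[1]*np.cos(y),1)))(ray(m,(236+u/2.5,90+v/2.5),z)-p0)
print("fixed jaw far end (toolx,toolz)",D(62,183,145),"moving",D(343,183,145),"plate top far end",D(173,258,o["tool_pos"][2]+28),D(231,258,o["tool_pos"][2]+28))
ms=optics.camera_model("scene");s=cv2.imread("pics/lo_s.png")
c=cv2.resize(s[160:215,190:240],None,fx=10,fy=10,interpolation=cv2.INTER_CUBIC)
cv2.imwrite("pics/fin.png",c)
```

```text
fixed jaw far end (toolx,toolz) (np.float64(-54.8), np.float64(-20.4)) moving (np.float64(-54.9), np.float64(24.0)) plate top far end (np.float64(-48.6), np.float64(-1.9)) (np.float64(-48.6), np.float64(5.3))
```

View pics/fin.png

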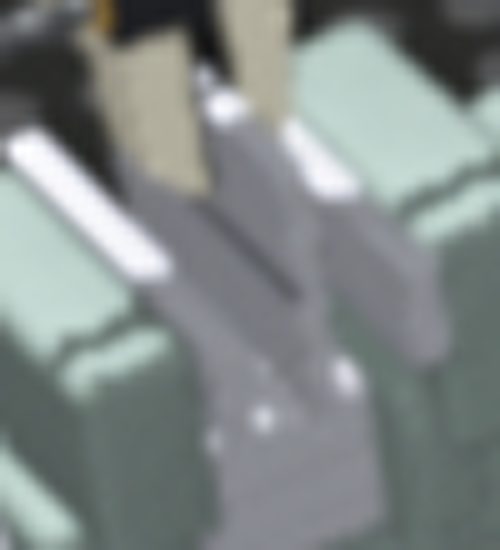

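Run:
```python
from h import *
o=get_obs();ms=optics.camera_model("scene");y=o["orientation"][2];p0=np.array(o["tool_pos"])
X=np.array([np.cos(y),np.sin(y),0]);Z=np.array([-np.sin(y),np.cos(y),0])
def P(a,b,z): q=p0+X*a+Z*b; q[2]=z; return q
pts={"fixed+y":P(-56.2,-22,145),"fixed-y":P(53.8,-22,145),"mov+y":P(-56.2,22,145),"mov-y":P(53.8,22,145),"line z145 near":P(-50,4,145),"line z135":P(-50,4,135),"line z155":P(-50,4,155),"top near":P(-50,4,183),"bottom near":P(-50,4,103)}
for k,v in pts.items(): print(k,((proj(ms,v)[0]-[190,160]+.5)*10).round())
```

```text
fixed+y [402. 270.]
fixed-y [189.  66.]
mov+y [249. 337.]
mov-y [ 39. 127.]
line z145 near [300. 297.]
line z135 [304. 329.]
line z155 [295. 265.]
top near [280. 174.]
bottom near [320. 428.]
```

All checks agree. The plate is midway (jaw faces at -20.4 and +24.0, plate mid-plane at 1.7) and lengthwise it is off by about 1.3 mm. The scribed line's end is seen at (295,300), and (300,297) is predicted for z = 145. I hand in.

```bash
python3 -c "
from plant import get_obs,order
import numpy as np
o=get_obs();print(o['time_s'],np.round(o['tool_pos'],1),np.round(o['qd'],4),np.round(o['wrist_force'],1),o['finger_gap'])
print(order.finish_job())"
```

```text
9.6 [ 573.2 -217.2  155. ] [-0.0008 -0.0051 -0.0017 -0.0003  0.0004  0.0007] [ 0.1  0.6 -5.1] 0.08426378674734215
the job is handed in; nothing more can be done
None
```

I took the plain full-width plate from the middle of the three plates in the small rack and slid it straight up. I carried it over the drill and lowered it between the open jaws of the vise. It was handed in at 9.6 s, still held in the fingers with the grip set to 40 N.

Last checks before handing in:
- **Across the gap:** the plate's mid-plane is within about 0.5 mm of midway, roughly 22 mm from each jaw face.
- **Along the jaws:** about 1.3 mm off centre.
- **Angle:** the gripper is within about 0.2° of the jaw direction measured from the wrist camera.
- **Line height:** the scribed line is within about 1 mm of the jaw tops (145 mm).
- **Forces:** the wrist force showed only the plate's weight, with no sign of contact with the vise, and the arm was nearly still.

Some measurements disagreed slightly. The top camera read the vise about 3 mm and 1.4° differently from the wrist camera. The wrist camera also had a steady offset of about 1.5 mm, which I corrected for. Part of the jaw strips was in shadow in the scene view, so there I checked the line height against projected points rather than the visible jaw edge. After the lift I saw the other two plates still standing, but I took no closing picture of them, the drill or the file.

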